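Refit the sprung feed roller in the pouch dispenser stand

TASK

Take the feed roller off its rest and refit it between the two end cups of the dispenser stand: press its sprung pin into the guide groove of the tall cup until the plain end clears the low cup, push the roller down until the pin sits at the foot of the groove, then let the plain end out into its cup and release it. The roller must end level, both ends fully home in their cups and held there by its own spring. Work gently, without forcing roller or stand or driving the pin in to its hard stop, and leave the bottles and the carton on the worktop where they are.

Things in the scene. Friction and masses are not known exactly. Their poses are not given: they have to be found in the camera images.
- roller: Feed roller, 0.18 kg: black rubber cylinder, diameter 38 mm, 68 mm long with its steel end discs, on a steel spindle 128 mm long. Origin at its centre on the spindle axis; own y = spindle axis, pointing to the sprung pin (x and z may have turned about it). Collars of 16 mm diameter reach to 40 mm either side. Grip it across the rubber. It starts level on the rest, axis 52 mm above the worktop.
- plain_tip (a point): Tip of the fixed plain end of the spindle, 58 mm from the roller's centre towards its -y; diameter 11 mm, hemispherical.
- plunger_tip (a point): Tip of the sprung pin (moves with it), the thinner and longer end of the spindle, on the axis towards the roller's +y, 70 mm from the centre when free; diameter 10 mm, hemispherical.
- plunger (a joint): How far the sprung pin is pushed into the roller, m: 0 = free, 0.021 = hard stop. Spring: 2 N to start moving, then 0.4 N per mm (10.4 N at the stop), damped (40 N per m/s). Seated between the cups it reads about 0.004; while the pin is against the guide face, the plain end clears its cup from about 0.016 (0.017 to 0.018 is comfortable).
- stand: Dispenser stand, fixed. Origin under the centre of its 100 x 200 x 8 mm aluminium foot; y runs from the low cup (plain end) to the tall grooved cup (sprung pin), z up. The cups face each other on a U-shaped head; their common axis is parallel to y over x = 0. The head is clamped in slots: it sits up to 8 mm higher or lower and 10 mm either way along y from nominal, not reported, to be felt.
- plain_cup (a point): Nominal mouth centre of the plain-end cup (true one is off with the head): 80 mm high, stand y = -49 mm, axes as the stand's. Round hole facing the other cup, diameter 14 mm, 9 mm deep with a 1.5 mm chamfer; the cup's top is 12 mm above the axis.
- groove_cup (a point): Nominal point on the cup axis in the guide face of the grooved cup (true one is off with the head): 80 mm high, stand y = +63 mm. Upright groove, 13 mm wide, open at its top (54 mm above the axis) and towards the other cup, cheeks flaring out 10 mm before the face; floor 7 mm below the axis. On the axis a round pocket in the face, 14 mm wide, 3 mm deep, where the pin springs in.
- rest: White rest, fixed: 80 x 90 mm foot with two V supports, 7 mm thick and 54 mm apart, that carry the rubber near its ends. Origin at the centre of its underside, y along the roller. The fingers go down between the Vs.
- saline_250: Bystander: clear bottle, 67 mm diameter, 148 mm tall, origin at its underside. Leave alone.
- clear_small: Bystander: small clear bottle with a blue cap, 33 mm diameter, 100 mm tall, origin at its underside. Leave alone.
- swab_box: Bystander: small carton, 51 x 71 x 46 mm, origin at its underside. Leave alone.
There are look-alikes about, which are no part of the job. What is shaped like the rest but blue or brown is not meant.

How it is judged:
On the way, in this order (a step that is already met when the one before it is completed fails the run):
1. the roller is lifted off its rest (height (world z) of roller above 0.09 m and contact force between roller and rest below 0.01 N), for 0.2 s.
2. the sprung pin is pressed in by more than 11 mm at the stand (value of joint plunger above 0.011 m and horizontal distance between roller and stand below 0.03 m), for 0.2 s.
At the end, for the whole second after the job is handed in: The roller hangs at rest between the cups, sprung pin in the grooved cup, plain end in the plain cup: pin compressed 2 to 6.3 mm by the seats alone, centre within 5 mm (across) and 14 mm (along) of the stand's middle and 64 to 94 mm high, spindle parallel to the cup axis within 0.06 rad (value of joint plunger between 0.002 and 0.0063 m and z of roller in the frame of stand between 0.064 and 0.094 m and y of roller in the frame of stand between -0.014 and 0.014 m and y of plunger_tip in the frame of stand above 0.05 m and x of roller in the frame of stand between -0.005 and 0.005 m and angle between the y axis of roller and the y axis of stand, either way round below 0.06 rad and linear speed of roller below 0.01 m/s); the robot touches nothing.
It fails at once if the roller is forced against the stand with more than 26 N (contact force between roller and stand above 26 N).
It fails at once if a bystander is moved more than 20 mm (distance of any of saline_250, clear_small, swab_box from where it was at the start of the episode above 0.02 m).
It fails at once if the sprung pin is driven to its hard stop (value of joint plunger above 0.0208 m).
It also fails if it takes over 53 s, if anything falls off the work surface, if the arm or the gripper's body presses on something with over 40 N, if the wrist force passes 120 N, or if a joint passes its speed limit or range.

ROBOT

A 6-joint arm with a two-finger parallel gripper is mounted at the origin on a cart in front of the work surface, level with it; the furniture and walls round the work are solid. World frame = base frame: x ahead of the robot, y to its left, z up, the work surface at z = 0. Lengths are in m, angles in rad, forces in N, time in s.
With the tool pointing down it reaches from about 0.375 to 0.975 m from the base axis. Payload 3.8 kg.
Tool frame: the origin (TCP) lies at the very end of the fingers, on their centre line; the grasp point (between the pads) lies 19 mm behind it; z points along the fingers, x is the direction in which the jaws open and shut, and the axes are right-handed (so a half turn about z gives the same grasp; the last joint's range is limited). The gripper opens to 85 mm and grips with 20 to 120 N. Pads are 22 mm wide; open, the fingers measure 114 mm over their backs; the gripper's body (76 mm by 85 mm) begins 54 mm behind the grasp point. The pads swing forward as they close: fully open they stand 13 mm farther back than shut.
Start: joints at [-1.272, 0.264, 1.604, -0, 1.274, -0.037], TCP at [0.222, -0.637, 0.231] pointing down, gripper open.
Joint ranges: [-2.63, 2.63], [-0.94, 2.18], [0.31, 2.57], [-1.31, 4.45], [0, 2.66], [-2.55, 2.55]. Speed limits (rad/s): [2.57, 2.57, 3.14, 3.14, 3.14, 3.14].

INTERFACE

Orientations are given as a rotation vector (axis times angle).
In Python, from workcell import bot gives the robot as it stands.
- The arm moves only by the tool carry_out, never from a script. Its argument "deltas" is a list of rows, each an object with "delta_pos": the shift along the tool's x, y, z in m, a list of three; "dr": the turn, a rotation vector about the tool's x, y, z in rad, a list of three. A call has 1 to 10 rows; each row shifts and turns the commanded pose from where the row before left it, along the tool's axes as they then stand; what a row does not reach is not made up. A row lasts 1/8 s, in which the tool goes at most 62.5 mm and 10.7 degrees, less where a joint would pass 70% of its speed; a pose out of reach is approached as far as the arm can. A call is refused whole if a number of a shift passes 0.0625 or a number of a turn 0.188, either way. A call with a gripper value outside its range is refused whole. "grip" is the opening, from 0 (shut) to 1 (fully open), set as the call begins (left out, the last holds). The fingers move at their own pace and stop on an object; "force" is the grip in N (left out, the last holds). Time passes only in rows, so rows that do not move let the fingers close. It gives the time, the measured TCP pose, the force and the opening at its end, in the units of the state.
- bot.read_state(): the state, without advancing time (a new reading comes with each control period).
- bot.read_camera(name): name is "scene" or "top" or "wrist"; returns a dict with "frame" (400x640x3 uint8, red, green, blue), "K" (3x3 intrinsics, pixels), "k1" (the pictures are not rectified: a ray, as slopes to the right and down, at radius r is drawn at 1 + k1 r^2 times it, then the intrinsics apply), "xyz" and "attitude" of the camera in the world; the wrist camera has in their place "hand_eye" (4x4, takes a point from camera to tool coordinates, whose origin is the TCP and whose axes are the tool frame's). Camera axes: x right, y down, z forward; pixel columns grow to the right and rows downward; lengths in m; the calibration is good to about 2 mm. A picture is of the moment at which its call begins: read the wrist's pose just before it. There is no depth.
- bot.finish_job(): hands the job in, once; it reports no verdict.
The state is a dict: "time": time; "q": joint angles; "joint_vel": joint speeds; "joint_torque": joint torques, N m; "tool_pos": TCP position; "tcp_rot": TCP orientation; "wrist_force": force on the tool from outside, world axes, zero at the start; "torque": the same for the moment, N m; "width": opening from 0.0 (shut) to 1.0 (fully open).
Only numpy, scipy, OpenCV 4.12 (cv2) and the standard library are available. Lean on these libraries where they do the work, as an engineer would, in place of code of your own. Each camera call takes 0.05 s, during which the arm holds its last target.

## Working session

There is one attempt and no reset: what is moved stays moved. The work goes in short steps, Python scripts to look and compute and a tool call to move; the robot and the scene stay as the last step left them, time stands still between calls to the robot, and variables do not carry over. Pictures are saved under pics/ and viewed, and the job is handed in when it is done.

Besides the shell and the picture viewer there is one more tool, called as a command line: name --argument value ..., lists and objects as JSON in quotes. carry_out: Moves the arm, as the interface text tells. Its arguments: {"type":"object","properties":{"deltas":{"type":"array"},"grip":{"type":"number"},"force":{"type":"number"}},"required":["deltas"]}

```bash
mkdir -p pics; ls
python3 - <<'E'
from workcell import bot
import cv2
s=bot.read_state();print(s)
for n in ["scene","top","wrist"]:
    c=bot.read_camera(n)
    cv2.imwrite(f"pics/{n}0.png",c["frame"][:,:,::-1])
    print(n,{k:v for k,v in c.items() if k!="frame"})
E
```

```text
pics
{'time': 0.0, 'q': array([-1.27188537e+00,  2.64768001e-01,  1.60538681e+00, -5.67291753e-06,
        1.27369814e+00, -3.69112990e-02]), 'joint_vel': array([ 0.00017368,  0.00029655,  0.00079269,  0.00159172,  0.00168822,
       -0.00120988]), 'joint_torque': array([-1.83046774e-03, -5.15118599e+01, -3.67313468e+01, -1.51506310e-04,
        1.30131273e-02,  1.53954187e-05]), 'tool_pos': array([ 0.2222153 , -0.63659296,  0.2299451 ]), 'tcp_rot': array([-2.56033585,  1.81814775,  0.00282095]), 'wrist_force': array([ 1.050621  ,  0.44307517, -0.05197496]), 'torque': array([-0.03982603, -0.00380529, -0.01463037]), 'width': 1.0005972412013264}
scene {'K': array([[365.58581446,   0.        , 317.23895718],
       [  0.        , 365.58581446, 198.46520948],
       [  0.        ,   0.        ,   1.        ]]), 'k1': -0.04439055635312682, 'xyz': array([-0.39492239,  0.64516186,  0.55923588]), 'attitude': array([-1.02192458,  2.03029898, -1.31709062])}
top {'K': array([[397.83213491,   0.        , 319.05636513],
       [  0.        , 397.83213491, 198.84143224],
       [  0.        ,   0.        ,   1.        ]]), 'k1': 0.031292587383369964, 'xyz': array([0.33614181, 0.01195486, 1.43546151]), 'attitude': array([-2.14628569,  2.17501369, -0.13218772])}
wrist {'K': array([[354.22941922,   0.        , 320.42218637],
       [  0.        , 354.22941922, 202.81663668],
       [  0.        ,   0.        ,   1.        ]]), 'k1': -0.056209420261961004, 'hand_eye': array([[ 9.99999174e-01, -1.25973710e-03,  2.53682175e-04,
         1.28673692e-04],
       [ 1.11594172e-03,  9.49212284e-01,  3.14634383e-01,
        -8.04482732e-02],
       [-6.37154843e-04, -3.14633840e-01,  9.49212906e-01,
        -1.42801829e-01],
       [ 0.00000000e+00,  0.00000000e+00,  0.00000000e+00,
         1.00000000e+00]])}
```

View pics/scene0.png

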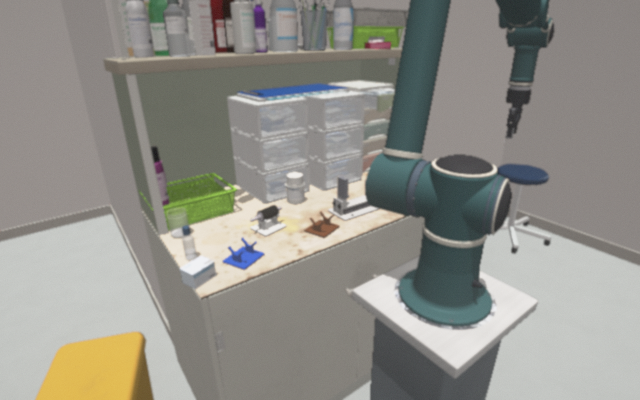

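View pics/top0.png

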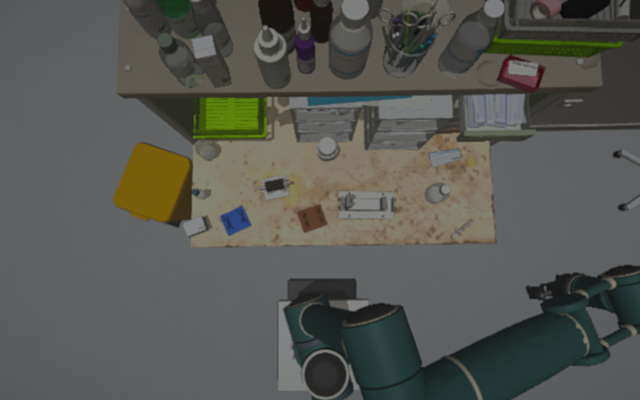

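View pics/wrist0.png

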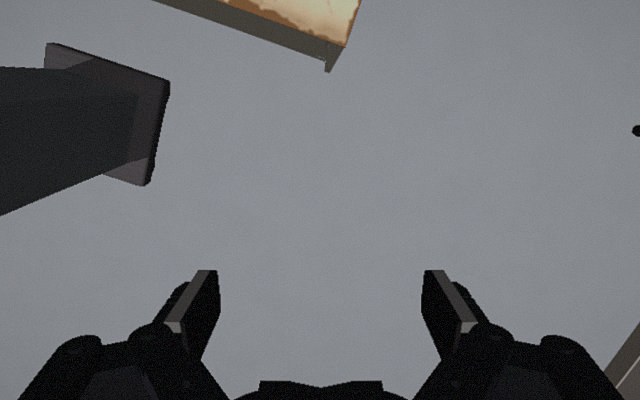

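The top view shows the white rest carrying the black roller at about (275,187). The blue rest at (236,220) and the brown one at (312,217) are look-alikes. The stand is at (366,204), the carton at (195,227), and the small bottle at (200,193). I'll crop close to check these.

```bash
cat > h.py <<'E'
import numpy as np, cv2
from scipy.spatial.transform import Rotation as R
from workcell import bot
def pose(c,s=None):
    if "hand_eye" in c:
        T=np.eye(4);T[:3,:3]=R.from_rotvec(s["tcp_rot"]).as_matrix();T[:3,3]=s["tool_pos"]
        T=T@c["hand_eye"];return T[:3,:3],T[:3,3]
    return R.from_rotvec(c["attitude"]).as_matrix(),np.array(c["xyz"])
def rays(c,uv,s=None):
    Rm,o=pose(c,s)
    d=np.array([c["k1"],0,0,0,0.])[:5]; D=np.array([c["k1"],0,0,0],float)
    n=cv2.undistortPointsIter(np.array(uv,float).reshape(-1,1,2),c["K"],D,None,None,(3,50,1e-10)).reshape(-1,2)
    v=np.c_[n,np.ones(len(n))]@Rm.T
    return o,v
def onz(c,uv,z,s=None):
    o,v=rays(c,uv,s); t=(z-o[2])/v[:,2]; return o+v*t[:,None]
def proj(c,P,s=None):
    Rm,o=pose(c,s)
    p=(np.array(P,float).reshape(-1,3)-o)@Rm
    x=p[:,:2]/p[:,2:]; r2=(x**2).sum(1,keepdims=True)
    x=x*(1+c["k1"]*r2); return x*[c["K"][0,0],c["K"][1,1]]+c["K"][:2,2]
def tri(obs):
    A=np.zeros((3,3));b=np.zeros(3)
    for o,v in obs:
        v=v/np.linalg.norm(v);M=np.eye(3)-np.outer(v,v);A+=M;b+=M@o
    return np.linalg.solve(A,b)
def crop(fr,x0,y0,x1,y1,k,name):
    cv2.imwrite("pics/"+name,cv2.resize(fr[y0:y1,x0:x1,::-1],None,fx=k,fy=k,interpolation=cv2.INTER_CUBIC))
E
python3 - <<'E'
from h import *
c=bot.read_camera("top");f=c["frame"]
crop(f,180,140,410,250,3.4,"t1.png")
d=bot.read_camera("scene")
crop(d["frame"],160,160,400,300,3.3,"s1.png")
E
```

```text
(no output)
```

View pics/t1.png

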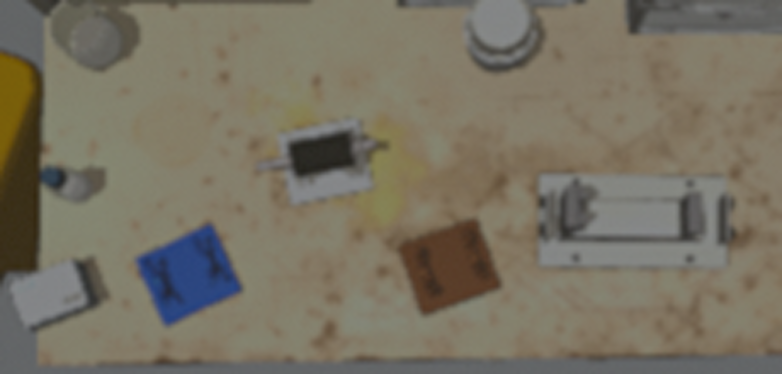

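View pics/s1.png

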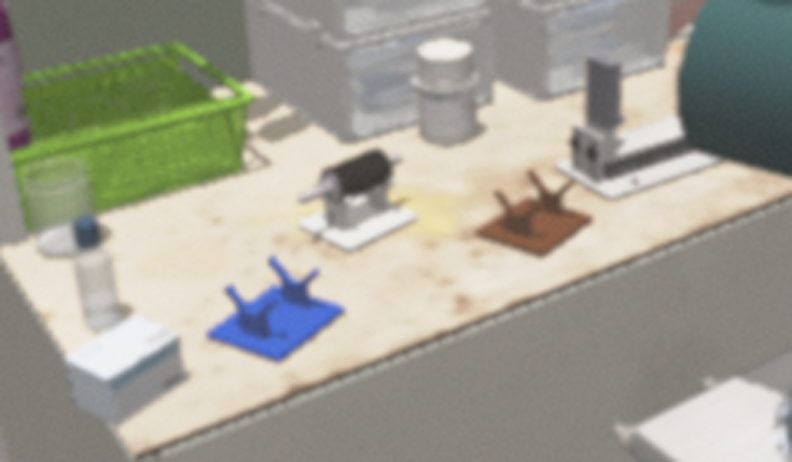

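Run:
```python
from h import *
c=bot.read_camera("top")
f=lambda L:np.array(L)/3.4+[180,140]
print("roller",onz(c,f([(321,154),(255,167),(387,145)]),0.052).round(3))
print("foot",onz(c,f([(538,174),(732,176),(728,268),(539,265)]),0.008).round(3))
s=bot.read_state()
print(R.from_rotvec(s["tcp_rot"]).as_matrix().round(3))
```

```text
roller [[0.553 0.164 0.052]
 [0.54  0.232 0.052]
 [0.561 0.096 0.052]]
foot [[ 0.535 -0.062  0.008]
 [ 0.53  -0.269  0.008]
 [ 0.432 -0.261  0.008]
 [ 0.438 -0.062  0.008]]
[[ 0.33  -0.944 -0.   ]
 [-0.944 -0.33   0.001]
 [-0.001 -0.    -1.   ]]
```

```bash
cat >> h.py <<'E'
def plan(goal,yaw_deg,n,nrot=None,start=None):
    # rows so that tool points down with given x-axis yaw
    s=bot.read_state(); R0=R.from_rotvec(s["tcp_rot"]); p=np.array(s["tool_pos"])
    if start is not None: p=np.array(start)
    y=np.radians(yaw_deg); c,si=np.cos(y),np.sin(y)
    Rg=R.from_matrix(np.array([[c,si,0],[si,-c,0],[0,0,-1]]))
    rv=(R0.inv()*Rg).as_rotvec(); nrot=nrot or n
    Rk=R0; d=(np.array(goal)-p)/n
    for k in range(n):
        dr=rv/nrot if k<nrot else rv*0
        print(Rk.inv().apply(d).round(4).tolist(),dr.round(4).tolist())
        Rk=Rk*R.from_rotvec(dr)
E
python3 -c "
from h import *
plan([.45,-.12,.26],0,10,8)"
```

```text
[-0.0413, -0.0385, -0.0029] [-0.0001, 0.0001, -0.1544]
[-0.0349, -0.0444, -0.0029] [-0.0001, 0.0001, -0.1544]
[-0.0277, -0.0493, -0.0029] [-0.0001, 0.0001, -0.1544]
[-0.0198, -0.0529, -0.0029] [-0.0001, 0.0001, -0.1544]
[-0.0114, -0.0553, -0.0029] [-0.0001, 0.0001, -0.1544]
[-0.0027, -0.0564, -0.0029] [-0.0001, 0.0001, -0.1544]
[0.006, -0.0562, -0.0029] [-0.0001, 0.0001, -0.1544]
[0.0145, -0.0546, -0.0029] [-0.0001, 0.0001, -0.1544]
[0.0228, -0.0517, -0.0029] [-0.0, 0.0, -0.0]
[0.0228, -0.0517, -0.0029] [-0.0, 0.0, -0.0]
```

carry_out --deltas '[{"delta_pos": [-0.041,-0.0385,-0.003],"dr": [0,0,-0.1544]},{"delta_pos": [-0.035,-0.0445,-0.003],"dr": [0,0,-0.1544]},{"delta_pos": [-0.028,-0.049,-0.003],"dr": [0,0,-0.1544]},{"delta_pos": [-0.02,-0.053,-0.003],"dr": [0,0,-0.1544]},{"delta_pos": [-0.011,-0.055,-0.003],"dr": [0,0,-0.1544]},{"delta_pos": [-0.003,-0.0565,-0.003],"dr": [0,0,-0.1544]},{"delta_pos": [0.006,-0.056,-0.003],"dr": [0,0,-0.1544]},{"delta_pos": [0.0145,-0.0545,-0.003],"dr": [0,0,-0.1544]},{"delta_pos": [0.023,-0.052,-0.003],"dr": [0,0,0]},{"delta_pos": [0.023,-0.052,-0.003],"dr": [0,0,0]}]'

```text
time: 1.55
tool_pos: [0.4503, -0.1183, 0.2618]
tcp_rot: [3.141, 0.0, 0.002]
wrist_force: [0.4, -0.2, 1.0]
width: 0.998
```

carry_out --deltas '[{"delta_pos": [0,0,0],"dr": [0,0,0]},{"delta_pos": [0,0,0],"dr": [0,0,0]}]'

```text
time: 1.8
tool_pos: [0.4497, -0.1201, 0.2613]
tcp_rot: [3.141, 0.002, -0.0]
wrist_force: [-0.3, -0.0, -0.3]
width: 0.999
```

Run:
```python
from h import *
s=bot.read_state();c=bot.read_camera("wrist")
print(s["tool_pos"],s["tcp_rot"],s["wrist_force"],s["time"])
np.savez("w1.npz",tool_pos=s["tool_pos"],tcp_rot=s["tcp_rot"],frame=c["frame"])
cv2.imwrite("pics/w1.png",c["frame"][:,:,::-1])
plan([.553,.085,.26],8.8,5)
```

```text
[ 0.44970645 -0.12005728  0.26126653] [ 3.14098494e+00  2.33297672e-03 -3.88298360e-04] [-0.25210589 -0.00217606 -0.30025426] 1.8
[0.0207, -0.0411, 0.0002] [0.0001, 0.0001, -0.0307]
[0.022, -0.0405, 0.0002] [0.0001, 0.0001, -0.0307]
[0.0232, -0.0398, 0.0002] [0.0001, 0.0001, -0.0307]
[0.0244, -0.039, 0.0002] [0.0001, 0.0001, -0.0307]
[0.0256, -0.0383, 0.0002] [0.0001, 0.0001, -0.0307]
```

View pics/w1.png

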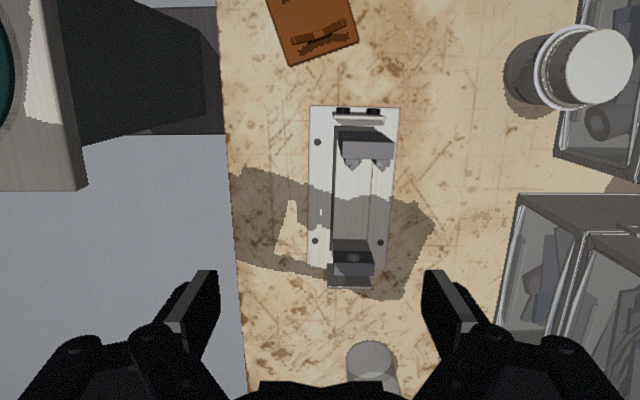

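The wrist view shows the stand. The tall grooved cup is at (365,145) on the world +y side and the low cup is at (352,257). Next I'll look at the roller.

carry_out --deltas '[{"delta_pos": [0.0207,-0.041,0],"dr": [0,0,-0.031]},{"delta_pos": [0.022,-0.0405,0],"dr": [0,0,-0.031]},{"delta_pos": [0.023,-0.04,0],"dr": [0,0,-0.031]},{"delta_pos": [0.0245,-0.039,0],"dr": [0,0,-0.031]},{"delta_pos": [0.0255,-0.0385,0],"dr": [0,0,-0.031]},{"delta_pos": [0,0,0],"dr": [0,0,0]},{"delta_pos": [0,0,0],"dr": [0,0,0]}]'

```text
time: 2.72
tool_pos: [0.5528, 0.0842, 0.2609]
tcp_rot: [3.132, 0.241, -0.002]
wrist_force: [0.0, -0.7, -0.2]
width: 1.003
```

Run:
```python
from h import *
s=bot.read_state();c=bot.read_camera("wrist")
print(s["tool_pos"],s["tcp_rot"],s["time"])
np.savez("w2.npz",tool_pos=s["tool_pos"],tcp_rot=s["tcp_rot"],frame=c["frame"])
cv2.imwrite("pics/w2.png",c["frame"][:,:,::-1])
p=proj(c,[[.553,.164,.052]],s)[0].astype(int);print(p)
x0,y0=p-[80,60]
x0=max(x0,0);y0=max(y0,0)
crop(c["frame"],x0,y0,x0+160,y0+120,5,"w2c.png");print(x0,y0)
```

```text
[0.55281133 0.08423006 0.26085984] [ 3.13156757e+00  2.40649214e-01 -1.81670246e-03] 2.725
[334  87]
254 27
```

View pics/w2.png

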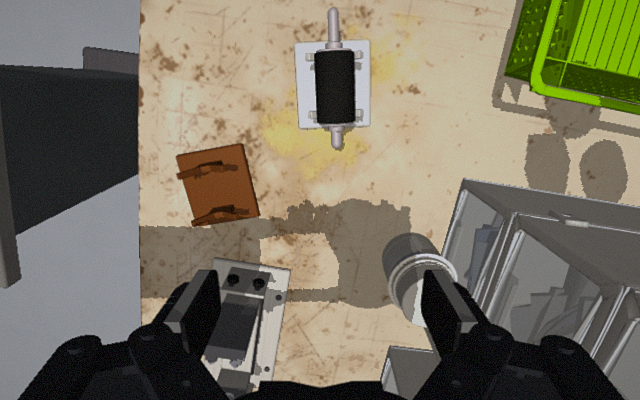

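View pics/w2c.png

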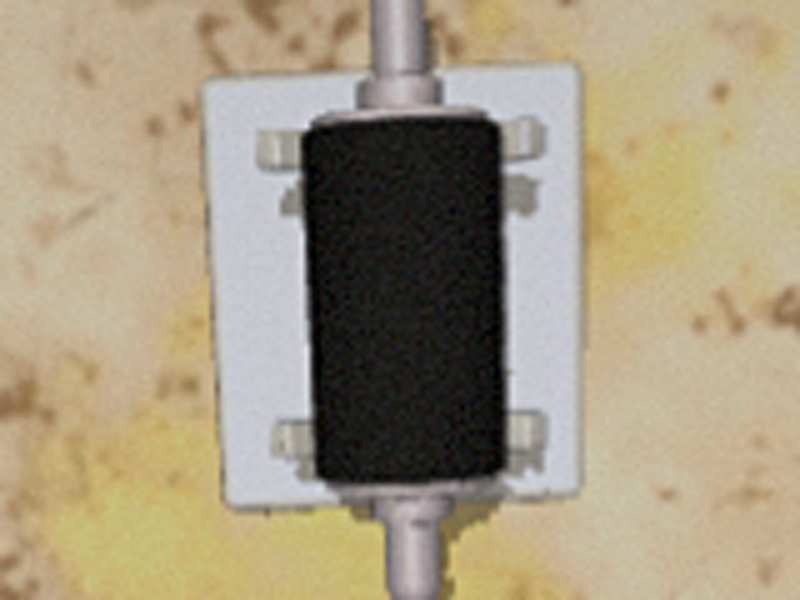

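The roller is on the white rest, with rubber at (335,87). The long thin pin tip is at (334,8) on the +y side, and the shorter plain tip is at (337,148). The pin already points the same way as the tall cup.

Run:
```python
from h import *
c=bot.read_camera("wrist");d=np.load("w2.npz");s=d
f=d["frame"].astype(int)
m=(f.sum(2)<130).astype(np.uint8); m[:30]=0;m[150:]=0;m[:,:290]=0;m[:,380:]=0
n,l,st,ce=cv2.connectedComponentsWithStats(m);i=1+np.argmax(st[1:,4]);print(st[i],ce[i])
pts=np.argwhere(l==i)[:,::-1].astype(np.float32);rc=cv2.minAreaRect(pts);bx=cv2.boxPoints(rc);print(bx)
P=onz(c,[(334.,8.5),(337,148)],0.052,s);print(P)
u=P[0]-P[1];print(np.linalg.norm(u),np.degrees(np.arctan2(-u[0],u[1])))
print("centre from tips",P[1]+u/np.linalg.norm(u)*.058,P[0]-u/np.linalg.norm(u)*.070)
# body edges: row-wise mid
for v in (57,70,90,110,118):
    xs=np.where(l[v]==i)[0];print(v,xs.min(),xs.max(),onz(c,[(xs.mean(),v)],0.055,s)[0].round(4))
d1=np.load("w1.npz")
print("foot",onz(c,[(310,106),(399,108)],0.008,d1).round(4))
```

```text
[ 315   51   40   73 2720] [334.71507353  86.39558824]
[[314.57703   51.273937]
 [352.9488    50.49084 ]
 [354.41675  122.42006 ]
 [316.04498  123.203156]]
[[0.5417446  0.2319042  0.052     ]
 [0.5651787  0.10768241 0.052     ]]
0.12641284851124254 10.683139805484199
centre from tips [0.5544268  0.16467712 0.052     ] [0.55472102 0.16311748 0.052     ]
57 315 353 [0.5483 0.1909 0.055 ]
70 315 353 [0.5502 0.1797 0.055 ]
90 316 353 [0.5536 0.1621 0.055 ]
110 317 354 [0.5575 0.144  0.055 ]
118 317 354 [0.5587 0.1366 0.055 ]
foot [[ 0.4378 -0.0604  0.008 ]
 [ 0.5346 -0.0622  0.008 ]]
```

Run:
```python
from h import *
plan([.5545,.164,.11],10.7,4)
```

```text
[0.0035, -0.0197, 0.0378] [0.0001, 0.0002, -0.0085]
[0.0037, -0.0197, 0.0378] [0.0001, 0.0002, -0.0085]
[0.0038, -0.0196, 0.0378] [0.0001, 0.0002, -0.0085]
[0.004, -0.0196, 0.0378] [0.0001, 0.0002, -0.0085]
```

carry_out --deltas '[{"delta_pos": [0.0037,-0.0197,0.038],"dr": [0,0,-0.0085]},{"delta_pos": [0.0037,-0.0197,0.038],"dr": [0,0,-0.0085]},{"delta_pos": [0.0038,-0.0197,0.038],"dr": [0,0,-0.0085]},{"delta_pos": [0.004,-0.0197,0.037],"dr": [0,0,-0.0085]},{"delta_pos": [0,0,0],"dr": [0,0,0]},{"delta_pos": [0,0,0],"dr": [0,0,0]}]'

```text
time: 3.58
tool_pos: [0.5555, 0.1651, 0.1114]
tcp_rot: [3.127, 0.295, 0.002]
wrist_force: [0.0, -0.3, 0.6]
width: 1.0
```

Run:
```python
from h import *
s=bot.read_state();c=bot.read_camera("wrist")
print(s["tool_pos"],s["tcp_rot"],s["time"])
cv2.imwrite("pics/w3.png",c["frame"][:,:,::-1])
print(proj(c,[[.5545,.164,.052],[.5545-.0186*.185,.164+.0186,.052]],s))
plan([.5545,.164,.031],10.7,3)
```

```text
[0.55554684 0.16513838 0.11144688] [3.12746421e+00 2.94979807e-01 2.05618251e-03] 3.575
[[318.91848137 224.98748281]
 [319.00364337 195.5664584 ]]
[-0.0007, 0.0003, 0.0271] [0.0001, -0.001, 0.0004]
[-0.0007, 0.0003, 0.0271] [0.0001, -0.001, 0.0004]
[-0.0007, 0.0003, 0.0271] [0.0001, -0.001, 0.0004]
```

View pics/w3.png

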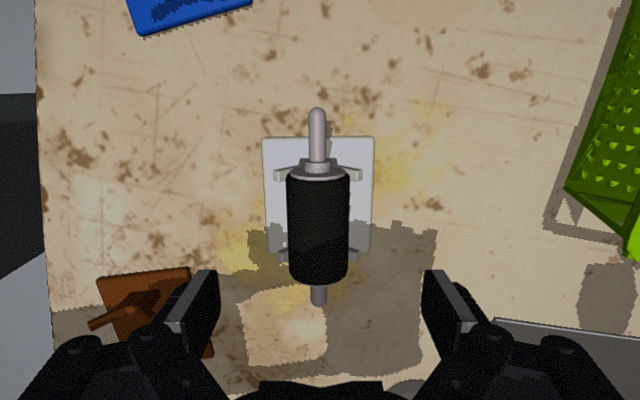

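The roller sits vertically in line between the fingers: the pin tip is at (318,110) and the plain tip at (319,303). I'll go down and close.

carry_out --deltas '[{"delta_pos": [-0.0007,0.0003,0.027],"dr": [0,-0.001,0]},{"delta_pos": [0,0.0003,0.027],"dr": [0,-0.001,0]},{"delta_pos": [0,0.0003,0.027],"dr": [0,0,0]},{"delta_pos": [0,0,0],"dr": [0,0,0]},{"delta_pos": [0,0,0],"dr": [0,0,0]}]'

```text
time: 4.25
tool_pos: [0.556, 0.165, 0.0314]
tcp_rot: [-3.127, -0.296, -0.002]
wrist_force: [-0.2, -0.1, 0.6]
width: 1.003
```

carry_out --grip 0.0 --force 60 --deltas '[{"delta_pos": [0,0,0],"dr": [0,0,0]},{"delta_pos": [0,0,0],"dr": [0,0,0]},{"delta_pos": [0,0,0],"dr": [0,0,0]},{"delta_pos": [0,0,0],"dr": [0,0,0]},{"delta_pos": [0,0,0],"dr": [0,0,0]},{"delta_pos": [0,0,0],"dr": [0,0,0]}]'

```text
time: 5.0
tool_pos: [0.5537, 0.1651, 0.0303]
tcp_rot: [3.127, 0.297, -0.005]
wrist_force: [-5.1, -1.3, 7.5]
width: 0.428
```

carry_out --deltas '[{"delta_pos": [0,0,-0.01],"dr": [0,0,0]},{"delta_pos": [0,0,-0.03],"dr": [0,0,0]},{"delta_pos": [0,0,-0.06],"dr": [0,0,0]},{"delta_pos": [0,0,-0.06],"dr": [0,0,0]},{"delta_pos": [0,0,0],"dr": [0,0,0]},{"delta_pos": [0,0,0],"dr": [0,0,0]}]'

```text
time: 5.75
tool_pos: [0.5542, 0.1652, 0.1892]
tcp_rot: [3.127, 0.297, -0.003]
wrist_force: [0.7, 0.4, -1.8]
width: 0.429
```

Run:
```python
from h import *
s=bot.read_state();c=bot.read_camera("wrist")
print(s["tool_pos"],s["tcp_rot"],s["wrist_force"],s["width"])
cv2.imwrite("pics/w4.png",c["frame"][:,:,::-1])
d1=np.load("w1.npz");crop(d1["frame"],270,80,430,300,3,"w1c.png")
```

```text
[0.55417897 0.16517044 0.18920656] [ 3.12734948  0.29682051 -0.00319175] [ 0.68626119  0.42885932 -1.78220607] 0.42941822413989006
```

View pics/w4.png

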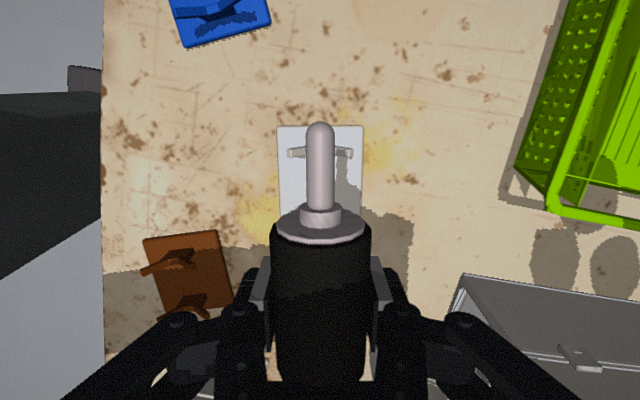

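View pics/w1c.png

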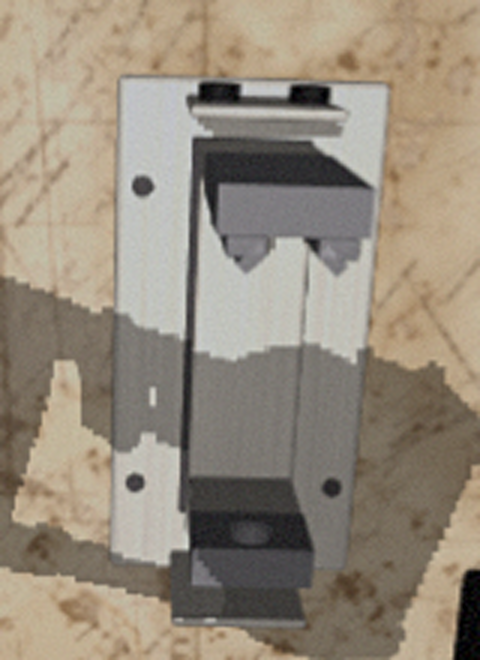

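The roller is lifted and held straight, with the pin tip at (320,127). The gripper body would pass close to the tall cup's cheeks when the pin is fully pressed. I'll set the roller back down and regrip about 8 mm towards the plain end and slightly higher.

carry_out --deltas '[{"delta_pos": [0,0,0.06],"dr": [0,0,0]},{"delta_pos": [0,0,0.06],"dr": [0,0,0]},{"delta_pos": [0,0,0.03],"dr": [0,0,0]},{"delta_pos": [0,0,0.009],"dr": [0,0,0]},{"delta_pos": [0,0,0],"dr": [0,0,0]},{"delta_pos": [0,0,0],"dr": [0,0,0]}]'

```text
time: 6.55
tool_pos: [0.5537, 0.1648, 0.0291]
tcp_rot: [3.127, 0.297, -0.006]
wrist_force: [0.1, -0.1, 2.1]
width: 0.434
```

carry_out --grip 0.75 --deltas '[{"delta_pos": [0,0,0],"dr": [0,0,0]},{"delta_pos": [0,0,0],"dr": [0,0,0]},{"delta_pos": [0,0,-0.001],"dr": [0,0,0]},{"delta_pos": [-0.001,0.0045,-0.001],"dr": [0,0,0]},{"delta_pos": [0,0.0045,-0.001],"dr": [0,0,0]},{"delta_pos": [0,0,0],"dr": [0,0,0]}]'

```text
time: 7.3
tool_pos: [0.5552, 0.1557, 0.0335]
tcp_rot: [3.127, 0.296, -0.003]
wrist_force: [-0.3, 0.5, 0.2]
width: 0.749
```

carry_out --grip 0.0 --force 60 --deltas '[{"delta_pos": [0,0,0],"dr": [0,0,0]},{"delta_pos": [0,0,0],"dr": [0,0,0]},{"delta_pos": [0,0,0],"dr": [0,0,0]},{"delta_pos": [0,0,0],"dr": [0,0,0]},{"delta_pos": [0,0,0],"dr": [0,0,0]}]'

```text
time: 7.92
tool_pos: [0.5554, 0.1562, 0.0337]
tcp_rot: [3.127, 0.297, -0.002]
wrist_force: [0.8, -1.8, 3.2]
width: 0.429
```

carry_out --deltas '[{"delta_pos": [0,0,-0.01],"dr": [0,0,0]},{"delta_pos": [0,0,-0.03],"dr": [0,0,0]},{"delta_pos": [0,0,-0.06],"dr": [0,0,0]},{"delta_pos": [0,0,-0.06],"dr": [0,0,0]},{"delta_pos": [0,0,0],"dr": [0,0,0]},{"delta_pos": [0,0,0],"dr": [0,0,0]}]'

```text
time: 8.68
tool_pos: [0.5544, 0.1561, 0.1928]
tcp_rot: [3.127, 0.297, -0.005]
wrist_force: [-0.5, 0.8, -2.3]
width: 0.427
```

Run:
```python
from h import *
s=bot.read_state();c=bot.read_camera("wrist")
print(s["tool_pos"],s["tcp_rot"],s["wrist_force"],s["width"])
cv2.imwrite("pics/w5.png",c["frame"][:,:,::-1])
plan([.48,-.02,.22],-1.5,6)
# stand corners from w1
d1=np.load("w1.npz");f=lambda L:np.array(L)/3.+[270,80]
P=onz(c,f([(119,77),(387,84),(112,562),(143,186),(135,483),(332,488)]),0.008,d1);print(P.round(4))
```

```text
[0.5543609  0.15610241 0.19276718] [ 3.12729391  0.29688061 -0.00517449] [-0.5097435   0.77875394 -2.31276696] 0.42714010756459414
[-0.0176, 0.0265, -0.0047] [0.0001, 0.001, 0.0359]
[-0.0166, 0.0271, -0.0047] [0.0001, 0.001, 0.0359]
[-0.0156, 0.0277, -0.0047] [0.0001, 0.001, 0.0359]
[-0.0146, 0.0282, -0.0047] [0.0001, 0.001, 0.0359]
[-0.0136, 0.0287, -0.0047] [0.0001, 0.001, 0.0359]
[-0.0126, 0.0292, -0.0048] [0.0001, 0.001, 0.0359]
[[ 0.4374 -0.0601  0.008 ]
 [ 0.5346 -0.0622  0.008 ]
 [ 0.4327 -0.2564  0.008 ]
 [ 0.446  -0.0995  0.008 ]
 [ 0.4425 -0.2202  0.008 ]
 [ 0.523  -0.2225  0.008 ]]
```

View pics/w5.png

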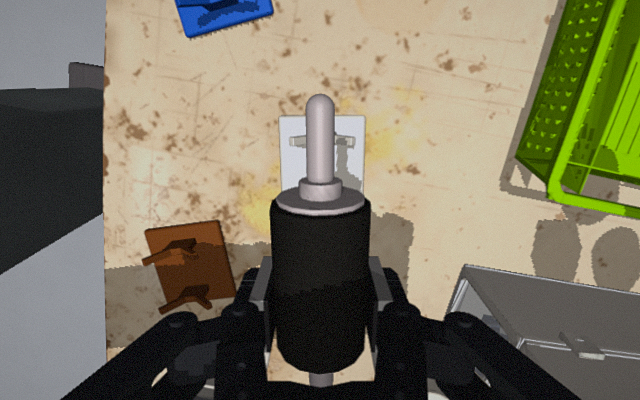

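Run:
```python
from h import *
plan([.395,-.10,.175],-1.4,6)
```

```text
[-0.034, 0.0369, 0.0029] [0.0001, 0.001, 0.0356]
[-0.0326, 0.0381, 0.0029] [0.0001, 0.001, 0.0356]
[-0.0313, 0.0392, 0.0029] [0.0001, 0.001, 0.0356]
[-0.0298, 0.0403, 0.0028] [0.0001, 0.001, 0.0356]
[-0.0284, 0.0414, 0.0028] [0.0001, 0.001, 0.0356]
[-0.0269, 0.0424, 0.0028] [0.0001, 0.001, 0.0356]
```

carry_out --deltas '[{"delta_pos": [-0.034,0.037,0.003],"dr": [0,0.001,0.0356]},{"delta_pos": [-0.0325,0.038,0.003],"dr": [0,0.001,0.0356]},{"delta_pos": [-0.0315,0.039,0.003],"dr": [0,0.001,0.0356]},{"delta_pos": [-0.03,0.0405,0.003],"dr": [0,0.001,0.0356]},{"delta_pos": [-0.0285,0.0415,0.003],"dr": [0,0.001,0.0356]},{"delta_pos": [-0.027,0.0425,0.003],"dr": [0,0.001,0.0356]},{"delta_pos": [0,0,0],"dr": [0,0,0]},{"delta_pos": [0,0,0],"dr": [0,0,0]}]'

```text
time: 9.72
tool_pos: [0.3953, -0.0994, 0.1737]
tcp_rot: [-3.14, 0.04, -0.002]
wrist_force: [-0.8, -0.6, -2.0]
width: 0.424
```

Run:
```python
from h import *
s=bot.read_state();c=bot.read_camera("wrist")
print(s["tool_pos"],s["tcp_rot"],s["wrist_force"],s["width"])
np.savez("w6.npz",tool_pos=s["tool_pos"],tcp_rot=s["tcp_rot"],frame=c["frame"])
cv2.imwrite("pics/w6.png",c["frame"][:,:,::-1])
```

```text
[ 0.395295   -0.09940882  0.17367104] [-3.13963083e+00  3.98080066e-02 -2.09046949e-03] [-0.78638822 -0.57030451 -2.03093165] 0.42414198822918064
```

View pics/w6.png

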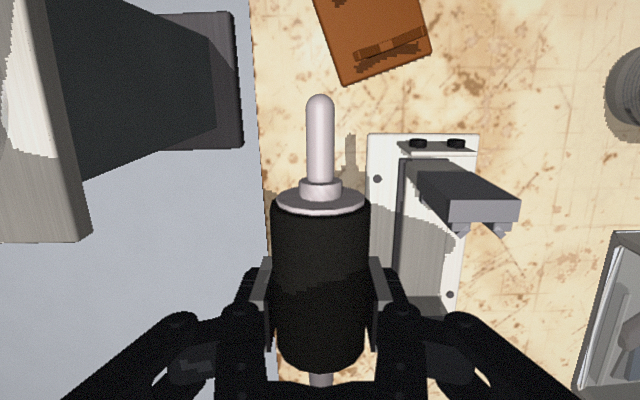

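Run:
```python
from h import *
d=np.load("w6.npz")
crop(d["frame"],360,120,540,250,4.4,"w6c.png")
d=np.load("w1.npz")
crop(d["frame"],320,120,410,180,8,"w1d.png")
```

```text
(no output)
```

View pics/w6c.png

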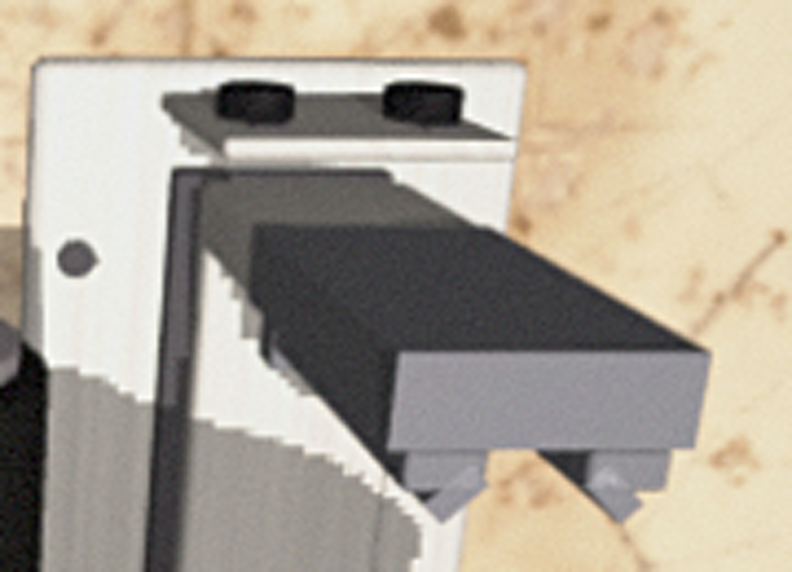

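View pics/w1d.png

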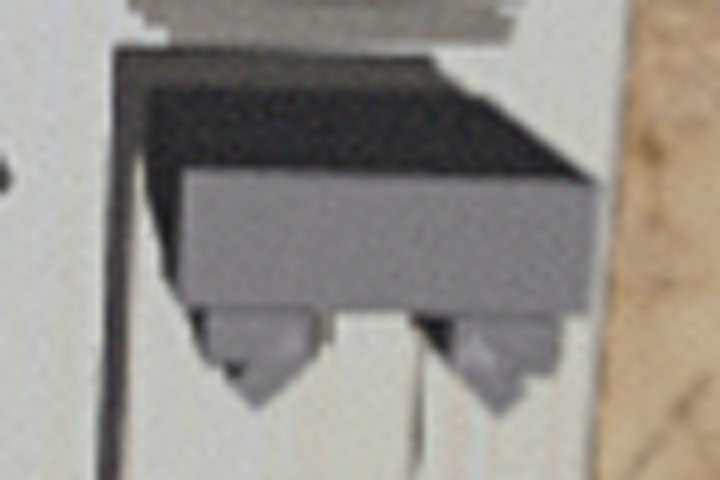

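Run:
```python
from h import *
c=bot.read_camera("wrist")
d1=np.load("w1.npz");d6=np.load("w6.npz")
a=np.array([(401,352),(709,352),(388,446),(694,446),(441,523),(622,523)])/4.4+[360,120]
b=np.array([(182,168),(597,180),(180,305),(590,310),(257,408),(500,415)])/8+[320,120]
ax=np.array([.0244,.9997]);ce=np.array([.4839,-.1612])
for p,q in zip(a,b):
    o1,v1=rays(c,[p],d6);o2,v2=rays(c,[q],d1)
    P=tri([(o1,v1[0]),(o2,v2[0])]); e=np.linalg.norm(proj(c,P,d6)[0]-p),np.linalg.norm(proj(c,P,d1)[0]-q)
    r=P[:2]-ce
    print(P.round(4),"stand x,y",round(r@[ax[1],-ax[0]],4),round(r@ax,4),np.round(e,2))
# low cup in w1: front top edge & z guess
f=lambda L:np.array(L)/3.+[270,80]
for z in(.084,.092,.1):
    P=onz(c,f([(193,548),(312,548)]),z,d1); r=P[:,:2]-ce; print(z,P.round(4).tolist(),(r@ax).round(4),(r@[ax[1],-ax[0]]).round(4))
for z in(.126,.130,.134,.138,.142):
    P=onz(c,np.r_[b],z,d1); r=P[:,:2]-ce; print(z,(r@ax).round(4),(r@[ax[1],-ax[0]]).round(4))
    P=onz(c,np.r_[a],z,d6); r=P[:,:2]-ce; print(z,(r@ax).round(4),(r@[ax[1],-ax[0]]).round(4))
# pin tip/axis in tool frame
s=bot.read_state()
```

```text
[ 0.4663 -0.0793  0.1355] stand x,y -0.0196 0.0814 [0.28 0.2 ]
[ 0.5058 -0.0805  0.1349] stand x,y 0.0199 0.0812 [0.14 0.1 ]
[ 0.4666 -0.0928  0.1332] stand x,y -0.019 0.068 [0.55 0.4 ]
[ 0.5059 -0.0931  0.1347] stand x,y 0.0203 0.0686 [0.05 0.03]
[ 0.474  -0.1029  0.1345] stand x,y -0.0113 0.0581 [0.11 0.08]
[ 0.4977 -0.1034  0.135 ] stand x,y 0.0124 0.0581 [0.1  0.07]
0.084 [[0.4634, -0.2096, 0.084], [0.5035, -0.2096, 0.084]] [-0.0488 -0.0479] [-0.0193  0.0208]
0.092 [[0.463, -0.2053, 0.092], [0.5022, -0.2054, 0.092]] [-0.0446 -0.0437] [-0.0198  0.0193]
0.1 [[0.4627, -0.2011, 0.1], [0.5008, -0.2011, 0.1]] [-0.0404 -0.0395] [-0.0202  0.0179]
0.126 [0.0799 0.0798 0.0663 0.0669 0.056  0.056 ] [-0.0191  0.0218 -0.0187  0.0222 -0.0105  0.014 ]
0.126 [0.0785 0.0784 0.0655 0.0652 0.0543 0.0541] [-0.0158  0.0253 -0.0161  0.0256 -0.0075  0.0175]
0.13 [0.0805 0.0804 0.0671 0.0677 0.057  0.0569] [-0.0193  0.0209 -0.0189  0.0213 -0.0109  0.0133]
0.13 [0.0798 0.0797 0.067  0.0668 0.0561 0.0559] [-0.0174  0.0229 -0.0176  0.0232 -0.0093  0.0153]
0.134 [0.0811 0.081  0.0679 0.0684 0.0579 0.0578] [-0.0196  0.0201 -0.0192  0.0205 -0.0113  0.0126]
0.134 [0.0811 0.081  0.0686 0.0684 0.0579 0.0577] [-0.019   0.0205 -0.0192  0.0208 -0.011   0.013 ]
0.138 [0.0817 0.0816 0.0687 0.0692 0.0588 0.0588] [-0.0199  0.0192 -0.0195  0.0196 -0.0116  0.0118]
0.138 [0.0824 0.0823 0.0701 0.0699 0.0597 0.0595] [-0.0205  0.0181 -0.0207  0.0183 -0.0128  0.0107]
0.142 [0.0822 0.0822 0.0694 0.07   0.0598 0.0597] [-0.0201  0.0184 -0.0198  0.0188 -0.012   0.0111]
0.142 [0.0836 0.0836 0.0717 0.0715 0.0615 0.0613] [-0.0221  0.0156 -0.0223  0.0159 -0.0145  0.0085]
```

Run:
```python
from h import *
c=bot.read_camera("wrist");d6=np.load("w6.npz")
f=d6["frame"].astype(int)
for v in (94,95,96,100,110,130,150,170):
    r=f[v,295:345].sum(1); print(v,r.tolist() if v in(94,130) else "", np.where((r>330)&(np.ptp(f[v,295:345],axis=1)<40))[0][[0,-1]]+295 if ((r>330)&(np.ptp(f[v,295:345],axis=1)<40)).any() else None)
st={"tool_pos":[0,0,0],"tcp_rot":[0,0,0]}
for z in(-.0163,-.0183,-.0203): print(onz(c,[(320,94.5),(319.5,130),(320,170)],z,st).round(4).tolist())
```

```text
94 [649, 658, 658, 662, 659, 650, 649, 651, 656, 659, 662, 665, 662, 666, 662, 663, 658, 674, 669, 649, 474, 423, 385, 386, 377, 367, 375, 375, 361, 375, 479, 560, 603, 592, 587, 549, 557, 568, 599, 634, 637, 644, 641, 612, 594, 576, 594, 622, 649, 640] [295 324]
95  [295 326]
96  [295 344]
100  [302 344]
110  [295 340]
130 [657, 653, 652, 654, 662, 632, 630, 596, 641, 659, 649, 394, 442, 512, 530, 556, 581, 586, 604, 612, 622, 666, 688, 696, 701, 693, 693, 668, 643, 613, 587, 575, 561, 545, 511, 482, 439, 401, 345, 403, 654, 657, 652, 642, 647, 648, 652, 662, 659, 650] [295 343]
150  [295 343]
170  [295 341]
[[-0.0003, -0.0777, -0.0163], [-0.0005, -0.0656, -0.0163], [-0.0004, -0.0511, -0.0163]]
[[-0.0003, -0.0777, -0.0183], [-0.0005, -0.0658, -0.0183], [-0.0004, -0.0516, -0.0183]]
[[-0.0003, -0.0778, -0.0203], [-0.0005, -0.0661, -0.0203], [-0.0004, -0.0521, -0.0203]]
```

Run:
```python
from h import *
plan([.4844,-.1759,.165],-1.5,4)
```

```text
[0.0224, 0.0187, 0.0025] [-0.0002, -0.0007, 0.0009]
[0.0224, 0.0187, 0.0025] [-0.0002, -0.0007, 0.0009]
[0.0224, 0.0187, 0.0024] [-0.0002, -0.0007, 0.0009]
[0.0225, 0.0187, 0.0024] [-0.0002, -0.0007, 0.0009]
```

carry_out --deltas '[{"delta_pos": [0.0224,0.0187,0.002],"dr": [0,-0.001,0]},{"delta_pos": [0.0224,0.0187,0.002],"dr": [0,-0.001,0]},{"delta_pos": [0.0224,0.0187,0.002],"dr": [0,0,0]},{"delta_pos": [0.0224,0.0187,0.003],"dr": [0,0,0]},{"delta_pos": [0,0,0],"dr": [0,0,0]},{"delta_pos": [0,0,0],"dr": [0,0,0]}]'

```text
time: 10.62
tool_pos: [0.4839, -0.1758, 0.1659]
tcp_rot: [-3.14, 0.036, -0.001]
wrist_force: [0.1, -0.2, -2.2]
width: 0.425
```

Run:
```python
from h import *
s=bot.read_state();c=bot.read_camera("wrist")
print(s["tool_pos"],s["tcp_rot"],s["wrist_force"],s["width"])
np.savez("w7.npz",tool_pos=s["tool_pos"],tcp_rot=s["tcp_rot"],frame=c["frame"])
cv2.imwrite("pics/w7.png",c["frame"][:,:,::-1])
print(proj(c,[[.474,-.1029,.1347],[.4977,-.1034,.1347],[.4861,-.0934,.1347]],s))
plan([.4844,-.1759,.0947],-1.5,4)
```

```text
[ 0.48393353 -0.17575441  0.16591161] [-3.14034659e+00  3.60676026e-02 -8.38481303e-04] [ 0.12316558 -0.16386779 -2.19695226] 0.42462105279156825
[[296.47261071 103.38677253]
 [346.30221232 103.23778829]
 [321.43491434  81.86398212]]
[0.0002, 0.0, 0.0178] [-0.0002, -0.0002, 0.0008]
[0.0002, 0.0, 0.0178] [-0.0002, -0.0002, 0.0008]
[0.0002, 0.0, 0.0178] [-0.0002, -0.0002, 0.0008]
[0.0002, 0.0, 0.0178] [-0.0002, -0.0002, 0.0008]
```

View pics/w7.png

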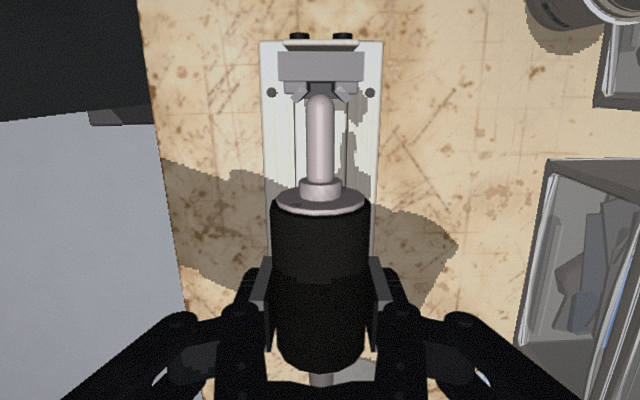

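The pin tip at (320,95) lies midway between the cheek tips (298,102) and (346,103), about 5 mm before the guide face. I'll descend into the groove.

carry_out --deltas '[{"delta_pos": [0.0004,0,0.015],"dr": [0,0,0.001]},{"delta_pos": [0,0,0.015],"dr": [0,0,0]},{"delta_pos": [0,0,0.012],"dr": [0,0,0]},{"delta_pos": [0,0,0],"dr": [0,0,0]}]'

```text
time: 11.18
tool_pos: [0.483, -0.1763, 0.1225]
tcp_rot: [-3.14, 0.04, 0.002]
wrist_force: [-0.5, 0.5, -1.9]
width: 0.422
```

carry_out --deltas '[{"delta_pos": [0,0,0.01],"dr": [0,0,0]},{"delta_pos": [0,0,0.01],"dr": [0,0,0]},{"delta_pos": [0,0,0.008],"dr": [0,0,0]},{"delta_pos": [0,0,0],"dr": [0,0,0]}]'

```text
time: 11.68
tool_pos: [0.4838, -0.1766, 0.0954]
tcp_rot: [-3.14, 0.04, -0.0]
wrist_force: [0.5, 0.4, -1.6]
width: 0.422
```

Run:
```python
from h import *
s=bot.read_state();c=bot.read_camera("wrist")
print(s["tool_pos"],s["tcp_rot"],s["wrist_force"],s["width"])
cv2.imwrite("pics/w8.png",c["frame"][:,:,::-1])
```

```text
[ 0.48381402 -0.17658088  0.09541625] [-3.14041426e+00  3.98909214e-02 -2.41095948e-04] [ 0.52321915  0.42218724 -1.55770422] 0.4220883578442748
```

View pics/w8.png

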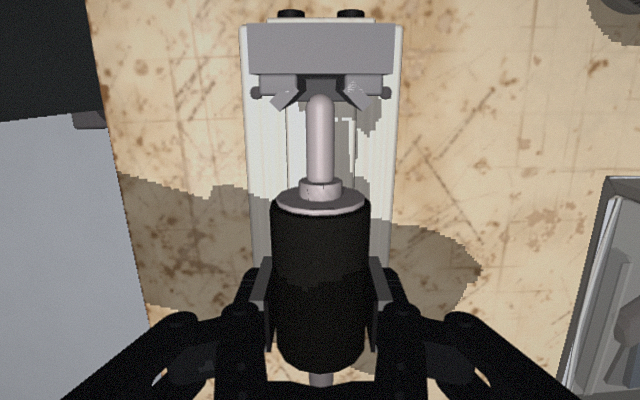

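carry_out --deltas '[{"delta_pos": [0.0003,-0.002,0],"dr": [0,0,0]},{"delta_pos": [0,-0.002,0],"dr": [0,0,0]},{"delta_pos": [0,-0.001,0],"dr": [0,0,0]},{"delta_pos": [0,0,0],"dr": [0,0,0]}]'

```text
time: 12.22
tool_pos: [0.4851, -0.1718, 0.0966]
tcp_rot: [-3.141, 0.04, -0.004]
wrist_force: [-0.6, 0.2, -1.2]
width: 0.424
```

carry_out --deltas '[{"delta_pos": [0,-0.001,0],"dr": [0,0,0]},{"delta_pos": [0,-0.001,0],"dr": [0,0,0]},{"delta_pos": [0,0,0],"dr": [0,0,0]}]'

```text
time: 12.6
tool_pos: [0.4851, -0.1702, 0.0965]
tcp_rot: [3.141, -0.039, 0.003]
wrist_force: [0.1, -2.8, -2.0]
width: 0.424
```

carry_out --deltas '[{"delta_pos": [0,-0.001,0],"dr": [0,0,0]},{"delta_pos": [0,-0.001,0],"dr": [0,0,0]},{"delta_pos": [0,0,0],"dr": [0,0,0]}]'

```text
time: 12.98
tool_pos: [0.4852, -0.168, 0.0965]
tcp_rot: [3.141, -0.04, 0.003]
wrist_force: [-0.3, -2.8, -1.3]
width: 0.429
```

carry_out --deltas '[{"delta_pos": [0,-0.002,0],"dr": [0,0,0]},{"delta_pos": [0,-0.002,0],"dr": [0,0,0]},{"delta_pos": [0,-0.002,0],"dr": [0,0,0]},{"delta_pos": [0,-0.002,0],"dr": [0,0,0]},{"delta_pos": [0,0,0],"dr": [0,0,0]},{"delta_pos": [0,0,0],"dr": [0,0,0]}]'

```text
time: 13.72
tool_pos: [0.4854, -0.1603, 0.0966]
tcp_rot: [3.14, -0.039, 0.004]
wrist_force: [-0.4, -6.0, -1.9]
width: 0.42
```

Run:
```python
from h import *
for _ in range(3):
    s=bot.read_state();c=bot.read_camera("wrist")
    print(s["tool_pos"],s["tcp_rot"],s["wrist_force"],s["width"])
cv2.imwrite("pics/w9.png",c["frame"][:,:,::-1])
```

```text
[ 0.48536228 -0.16033389  0.0965864 ] [ 3.14048361 -0.03926753  0.00351735] [-0.36434891 -6.01854756 -1.92056916] 0.42015142792167787
[ 0.48537536 -0.1603489   0.09656963] [ 3.14048189 -0.03931388  0.00350778] [-0.34502971 -5.48760709 -1.86071869] 0.427878892012803
[ 0.48536075 -0.16035784  0.09657297] [ 3.14048386 -0.0393911   0.00349972] [-1.07459434 -5.48226781 -1.17515139] 0.4252066782062218
```

View pics/w9.png

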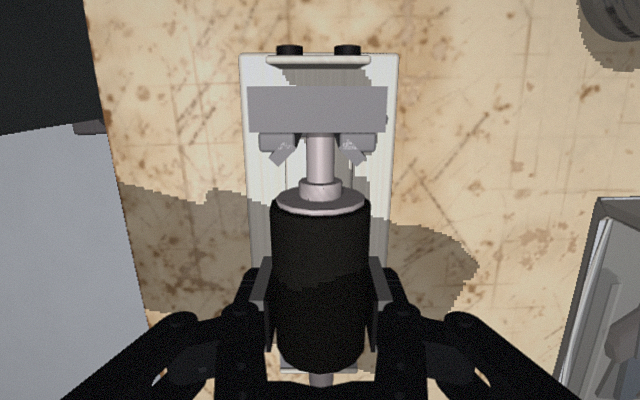

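carry_out --deltas '[{"delta_pos": [0,-0.002,0],"dr": [0,0,0]},{"delta_pos": [0,-0.002,0],"dr": [0,0,0]},{"delta_pos": [0,-0.002,0],"dr": [0,0,0]},{"delta_pos": [0,-0.001,0],"dr": [0,0,0]},{"delta_pos": [0,0,0],"dr": [0,0,0]},{"delta_pos": [0,0,0],"dr": [0,0,0]}]'

```text
time: 14.62
tool_pos: [0.4856, -0.1541, 0.0967]
tcp_rot: [3.139, -0.039, 0.004]
wrist_force: [-1.3, -7.8, -2.4]
width: 0.427
```

Run:
```python
from h import *
F=[]
for _ in range(6):
    s=bot.read_state();c=bot.read_camera("wrist");F.append(s["wrist_force"])
print(s["tool_pos"],s["tcp_rot"],np.mean(F,0),np.std(F,0),s["width"])
cv2.imwrite("pics/w10.png",c["frame"][:,:,::-1])
```

```text
[ 0.48559317 -0.15406706  0.09669444] [ 3.13920561 -0.03878512  0.00376624] [-0.9864658  -8.43936677 -1.79011183] [0.40900281 0.66303247 0.36511664] 0.4249810147477783
```

View pics/w10.png

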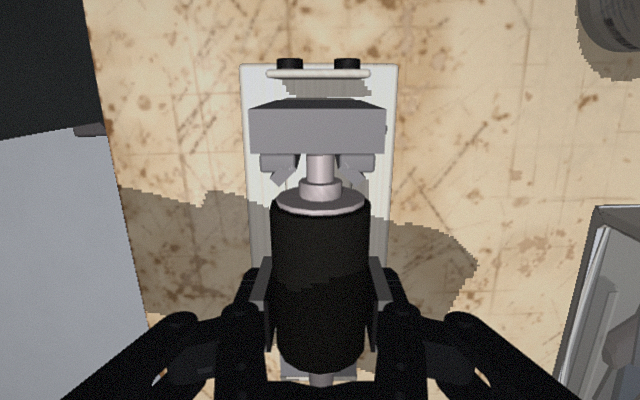

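carry_out --deltas '[{"delta_pos": [0,-0.0012,0],"dr": [0,0,0]},{"delta_pos": [0,0,0.003],"dr": [0,0,0]},{"delta_pos": [0,0,0.004],"dr": [0,0,0]},{"delta_pos": [0,0,0.003],"dr": [0,0,0]},{"delta_pos": [0,0,0],"dr": [0,0,0]}]'

```text
time: 15.55
tool_pos: [0.4867, -0.1533, 0.0881]
tcp_rot: [3.139, -0.039, 0.007]
wrist_force: [-2.5, -8.5, 5.3]
width: 0.43
```

```bash
cat > st.py <<'E'
from h import *
F=[]
for _ in range(3):
    s=bot.read_state();c=bot.read_camera("wrist");F.append(s["wrist_force"])
print(s["time"],s["tool_pos"].round(4),s["tcp_rot"].round(4),np.mean(F,0).round(2),s["torque"].round(2),s["width"])
E
python3 st.py
```

```text
15.65 [ 0.4866 -0.1533  0.0881] [ 3.1386 -0.0389  0.0068] [-2.36 -8.59  5.01] [-1.    0.35  0.07] 0.4285980607890982
```

Run:
```python
from h import *
c=bot.read_camera("wrist")
crop(c["frame"],220,40,420,220,4,"w11.png")
c=bot.read_camera("scene")
crop(c["frame"],300,150,420,240,6,"s11.png")
```

```text
(no output)
```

View pics/w11.png

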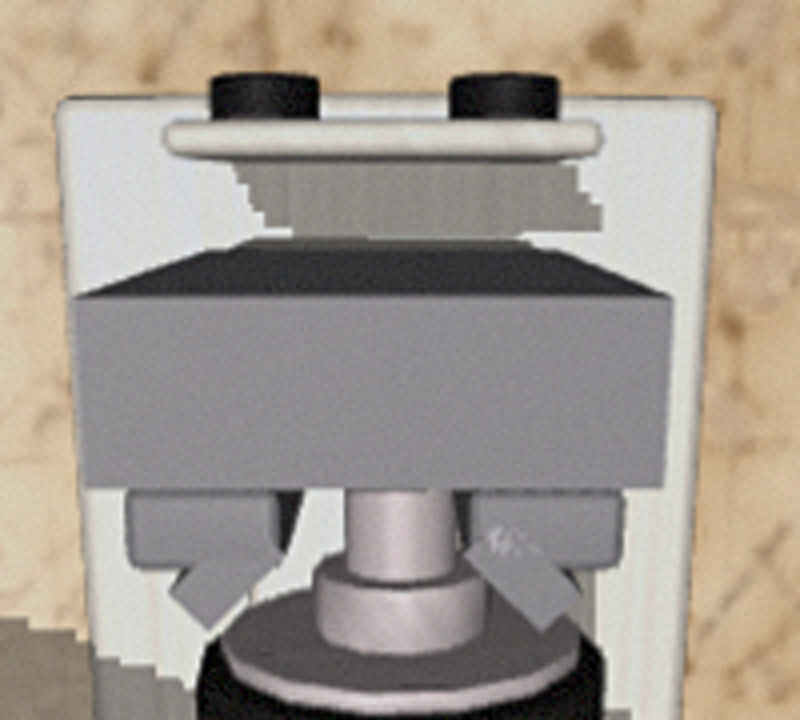

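View pics/s11.png

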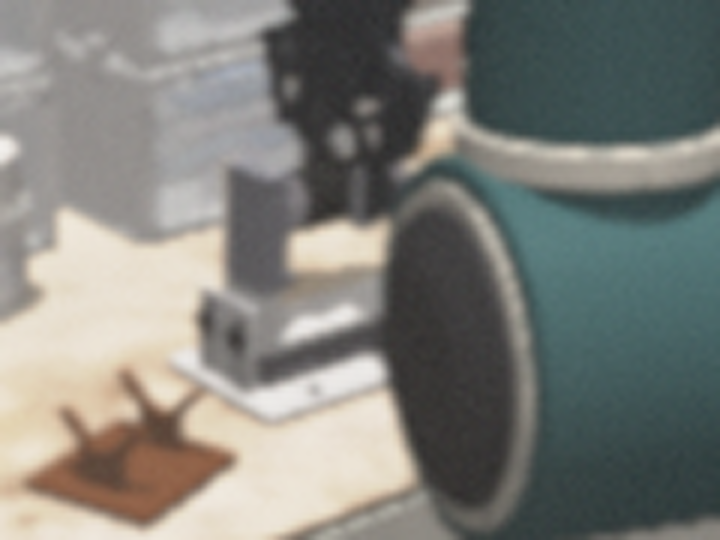

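The crop shows the pin (400,530) sitting to the right in the groove, whose cheek edges are at about 283 and 468. It is rubbing the +x cheek, and Fx of -2.4 N agrees. I'll shift -x.

carry_out --deltas '[{"delta_pos": [-0.0008,0,0],"dr": [0,0,0]},{"delta_pos": [-0.0008,0,0],"dr": [0,0,0]},{"delta_pos": [0,0,0],"dr": [0,0,0]}]'

```text
time: 16.18
tool_pos: [0.4863, -0.1534, 0.0886]
tcp_rot: [3.138, -0.04, 0.011]
wrist_force: [0.3, -8.5, 3.5]
width: 0.423
```

```bash
python3 st.py
python3 - <<'E'
from h import *
c=bot.read_camera("wrist")
crop(c["frame"],220,40,420,220,4,"w12.png")
E
```

```text
16.275 [ 0.4863 -0.1534  0.0885] [ 3.1383 -0.0399  0.011 ] [ 0.4  -8.8   3.62] [-0.98 -0.11 -0.06] 0.42848384983879856
```

View pics/w12.png

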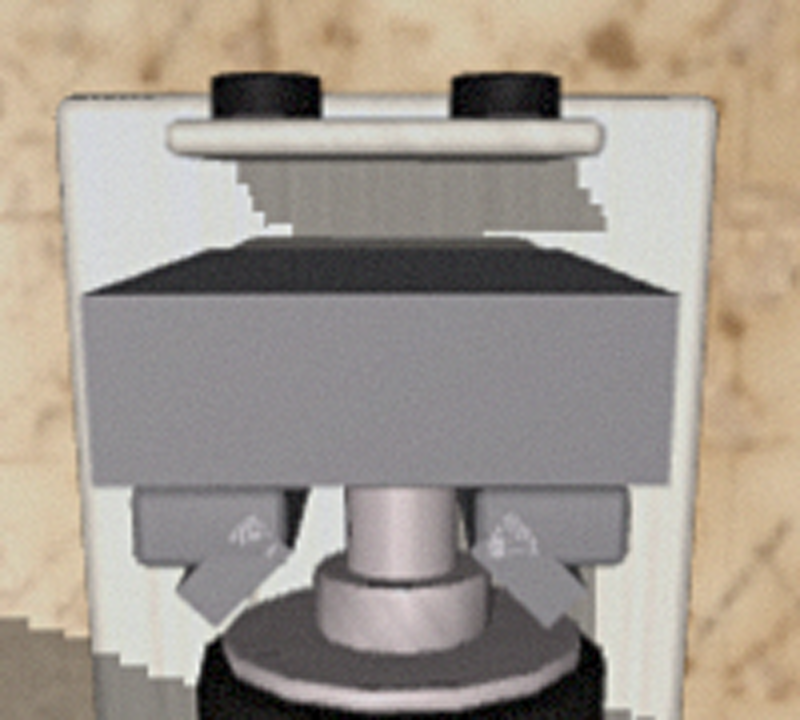

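Run:
```python
from h import *
s=bot.read_state();c=bot.read_camera("wrist")
f=lambda L:np.array(L,float)/4+[220,40]
P=onz(c,f([(85,295),(678,295),(93,486),(668,486),(295,550),(473,550)]),.1347,s);print(P.round(4))
print([(P[i]+P[i+1])[0]/2 for i in (0,2,4)])
M=R.from_rotvec(s["tcp_rot"]).as_matrix();print(M.round(4))
print("pin",s["tool_pos"]+M@[-.0004,-.06,-.0183],"plain",s["tool_pos"]+M@[-.0004,.050,-.0183])
print(onz(c,f([(400,530)]),.107,s))
```

```text
[[ 0.4666 -0.0793  0.1347]
 [ 0.5061 -0.0804  0.1347]
 [ 0.466  -0.0922  0.1347]
 [ 0.5058 -0.0933  0.1347]
 [ 0.4797 -0.0972  0.1347]
 [ 0.4922 -0.0975  0.1347]]
[np.float64(0.48633592595674624), np.float64(0.48586893302789896), np.float64(0.48595612944987776)]
[[ 0.9997 -0.0254  0.007 ]
 [-0.0254 -0.9997 -0.0032]
 [ 0.0071  0.003  -1.    ]]
pin [ 0.4872997  -0.09339685  0.10668457] plain [ 0.48450048 -0.20336074  0.10701344]
[[ 0.48708579 -0.10265353  0.107     ]]
```

carry_out --deltas '[{"delta_pos": [-0.0008,0,0],"dr": [0,-0.003,0]},{"delta_pos": [-0.0007,0,0],"dr": [0,-0.002,0]},{"delta_pos": [0,0,0],"dr": [0,0,0]},{"delta_pos": [0,0,0],"dr": [0,0,0]}]'

```text
time: 16.92
tool_pos: [0.4859, -0.1536, 0.0889]
tcp_rot: [3.138, -0.041, 0.007]
wrist_force: [3.3, -9.6, 2.1]
width: 0.425
```

```bash
cat >> st.py <<'E'
M=R.from_rotvec(s["tcp_rot"]).as_matrix()
print("tilt",M[2,:2].round(4),"pin",(s["tool_pos"]+M@[-.0004,-.06,-.0183]).round(4),"plain",(s["tool_pos"]+M@[-.0004,.050,-.0183]).round(4))
E
python3 st.py
```

```text
17.025 [ 0.4859 -0.1536  0.0889] [ 3.138  -0.0406  0.0067] [ 2.7  -8.58  2.52] [-1.08 -0.46 -0.24] 0.42406621830731084
tilt [0.0043 0.0033] pin [ 0.4869 -0.0935  0.107 ] plain [ 0.4841 -0.2035  0.1074]
```

carry_out --deltas '[{"delta_pos": [0,0,0.003],"dr": [0,0,0]},{"delta_pos": [0,0,0.003],"dr": [0,0,0]},{"delta_pos": [0,0,0.002],"dr": [0,0,0]},{"delta_pos": [0,0,0],"dr": [0,0,0]}]'

```text
time: 17.58
tool_pos: [0.485, -0.1535, 0.0806]
tcp_rot: [3.138, -0.04, 0.004]
wrist_force: [0.5, -9.3, 2.8]
width: 0.427
```

```bash
python3 st.py
```

```text
17.675 [ 0.485  -0.1535  0.0806] [ 3.1382 -0.0399  0.0037] [ 1.12 -8.74  3.72] [-1.11 -0.15 -0.08] 0.4269576570456436
tilt [0.0024 0.0031] pin [ 0.486  -0.0935  0.0987] plain [ 0.4832 -0.2034  0.0991]
```

carry_out --deltas '[{"delta_pos": [0,-0.0009,0.002],"dr": [0,0,0]},{"delta_pos": [0,0,0.002],"dr": [0,0,0]},{"delta_pos": [0,0,0.002],"dr": [0,0,0]},{"delta_pos": [0,0,0],"dr": [0,0,0]}]'

```text
time: 18.23
tool_pos: [0.485, -0.1527, 0.0747]
tcp_rot: [3.138, -0.04, 0.004]
wrist_force: [0.6, -9.1, 3.7]
width: 0.426
```

```bash
python3 st.py
```

```text
18.325 [ 0.485  -0.1527  0.0747] [ 3.1381 -0.0397  0.0036] [ 0.69 -9.29  3.66] [-1.14 -0.1  -0.02] 0.42933695414496
tilt [0.0024 0.0032] pin [ 0.486  -0.0926  0.0928] plain [ 0.4833 -0.2026  0.0931]
```

carry_out --deltas '[{"delta_pos": [0,0,0.003],"dr": [0,0,0]},{"delta_pos": [0,0,0.003],"dr": [0,0,0]},{"delta_pos": [0,0,0.003],"dr": [0,0,0]},{"delta_pos": [0,0,0],"dr": [0,0,0]}]'

```text
time: 18.88
tool_pos: [0.4841, -0.1521, 0.0645]
tcp_rot: [3.139, -0.04, 0.001]
wrist_force: [0.5, -7.3, 0.0]
width: 0.424
```

```bash
python3 st.py
```

```text
18.975 [ 0.4841 -0.1521  0.0646] [ 3.139e+00 -3.980e-02  9.000e-04] [ 0.83 -7.83 -0.1 ] [-1.14 -0.19 -0.07] 0.4224744702257604
tilt [0.0006 0.0023] pin [ 0.4852 -0.0921  0.0827] plain [ 0.4824 -0.202   0.083 ]
```

carry_out --deltas '[{"delta_pos": [0,0,0.001],"dr": [0,0,0]},{"delta_pos": [0,0,0.001],"dr": [0,0,0]},{"delta_pos": [0,0,0],"dr": [0,0,0]}]'

```text
time: 19.4
tool_pos: [0.4843, -0.1521, 0.0631]
tcp_rot: [3.139, -0.04, 0.001]
wrist_force: [1.2, -7.1, 2.4]
width: 0.426
```

```bash
python3 st.py
```

```text
19.5 [ 0.4843 -0.1521  0.0631] [ 3.1391e+00 -3.9600e-02  1.3000e-03] [ 0.7  -7.55  2.92] [-0.95 -0.06  0.01] 0.4270391560761856
tilt [0.0009 0.0023] pin [ 0.4854 -0.0921  0.0813] plain [ 0.4826 -0.2021  0.0815]
```

carry_out --deltas '[{"delta_pos": [0,0,0.001],"dr": [0,0,0]},{"delta_pos": [0,0.001,0],"dr": [0,0,0]},{"delta_pos": [0,0.001,0],"dr": [0,0,0]},{"delta_pos": [0,0.001,0],"dr": [0,0,0]},{"delta_pos": [0,0,0],"dr": [0,0,0]}]'

```text
time: 20.18
tool_pos: [0.4842, -0.1549, 0.0621]
tcp_rot: [3.139, -0.04, 0.001]
wrist_force: [-0.1, -7.7, 3.4]
width: 0.427
```

```bash
python3 st.py;  python3 - <<'E'
from h import *
c=bot.read_camera("wrist")
cv2.imwrite("pics/w13.png",c["frame"][:,:,::-1])
E
```

```text
20.275 [ 0.4842 -0.1549  0.0621] [ 3.1395e+00 -4.0000e-02  1.3000e-03] [ 0.28 -6.77  3.45] [-0.78  0.01 -0.01] 0.4276918018717234
tilt [0.0008 0.0019] pin [ 0.4853 -0.0949  0.0803] plain [ 0.4825 -0.2049  0.0805]
```

View pics/w13.png

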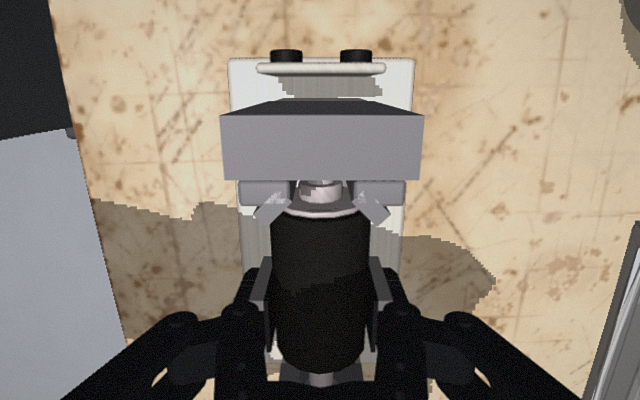

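carry_out --deltas '[{"delta_pos": [0,0.001,0],"dr": [0,0,0]},{"delta_pos": [0,0.001,0],"dr": [0,0,0]},{"delta_pos": [0,0.001,0],"dr": [0,0,0]},{"delta_pos": [0,0,0],"dr": [0,0,0]}]'

```text
time: 20.88
tool_pos: [0.484, -0.1576, 0.0619]
tcp_rot: [3.14, -0.04, 0.001]
wrist_force: [0.4, -6.6, 1.8]
width: 0.424
```

```bash
python3 st.py
```

```text
20.975 [ 0.484  -0.1576  0.0619] [ 3.14e+00 -4.02e-02  1.00e-03] [ 0.04 -6.32  2.13] [-0.65 -0.13 -0.05] 0.421969039588401
tilt [0.0007 0.0014] pin [ 0.4852 -0.0976  0.0801] plain [ 0.4823 -0.2076  0.0803]
```

carry_out --deltas '[{"delta_pos": [0,0.001,0],"dr": [0,0,0]},{"delta_pos": [0,0.001,0],"dr": [0,0,0]},{"delta_pos": [0,0.001,0],"dr": [0,0,0]},{"delta_pos": [0,0,0],"dr": [0,0,0]}]'

```text
time: 21.52
tool_pos: [0.4834, -0.1602, 0.0613]
tcp_rot: [3.141, -0.04, -0.001]
wrist_force: [2.0, -5.6, 2.0]
width: 0.43
```

```bash
python3 st.py
```

```text
21.625 [ 0.4834 -0.1602  0.0613] [ 3.1407e+00 -4.0200e-02 -6.0000e-04] [ 1.79 -4.88  1.82] [-0.65 -0.23 -0.08] 0.4263784366552254
tilt [-0.0004  0.0007] pin [ 0.4846 -0.1002  0.0795] plain [ 0.4817 -0.2102  0.0796]
```

carry_out --deltas '[{"delta_pos": [0.0005,0.001,-0.0006],"dr": [0,0,0]},{"delta_pos": [0,0.001,0],"dr": [0,0,0]},{"delta_pos": [0,0.001,0],"dr": [0,0,0]},{"delta_pos": [0,0,0],"dr": [0,0,0]}]'

```text
time: 22.18
tool_pos: [0.4829, -0.1627, 0.0612]
tcp_rot: [-3.141, 0.04, 0.004]
wrist_force: [2.1, -3.0, 2.5]
width: 0.424
```

```bash
python3 st.py
```

```text
22.275 [ 0.4829 -0.1627  0.0612] [-3.1411  0.0399  0.0036] [ 2.5  -3.04  2.01] [-0.31 -0.42 -0.05] 0.4293916356385517
tilt [-0.0023 -0.0002] pin [ 0.4841 -0.1027  0.0795] plain [ 0.4813 -0.2127  0.0795]
```

carry_out --deltas '[{"delta_pos": [0,0.001,0],"dr": [0,0,0]},{"delta_pos": [0,0,0],"dr": [0,0,0]}]'

```text
time: 22.58
tool_pos: [0.4828, -0.1636, 0.0612]
tcp_rot: [-3.141, 0.04, 0.004]
wrist_force: [2.7, -1.7, 2.2]
width: 0.428
```

```bash
python3 st.py
```

```text
22.675 [ 0.4828 -0.1636  0.0612] [-3.141   0.0398  0.004 ] [ 2.75 -1.82  2.09] [-0.19 -0.51 -0.02] 0.42902543991545256
tilt [-0.0026 -0.0003] pin [ 0.4839 -0.1037  0.0795] plain [ 0.4812 -0.2136  0.0794]
```

carry_out --deltas '[{"delta_pos": [0.0006,0,-0.0004],"dr": [0,0,0]},{"delta_pos": [0.0006,0.0005,-0.0003],"dr": [0,0,0]},{"delta_pos": [0,0.0005,0],"dr": [0,0,0]},{"delta_pos": [0,0,0],"dr": [0,0,0]}]'

```text
time: 23.22
tool_pos: [0.4828, -0.1642, 0.0612]
tcp_rot: [-3.14, 0.04, 0.008]
wrist_force: [0.1, 1.2, 1.0]
width: 0.426
```

```bash
python3 st.py
```

```text
23.325 [ 0.4828 -0.1642  0.0612] [-3.14    0.0401  0.0075] [0.25 1.06 0.47] [ 0.24 -0.01 -0.02] 0.4258745988376938
tilt [-0.0048 -0.0012] pin [ 0.4841 -0.1042  0.0796] plain [ 0.4813 -0.2142  0.0795]
```

Fy has turned positive at about +1 N, so the plain end is bottomed with the side forces near zero. I'll release.

carry_out --grip 0.7 --deltas '[{"delta_pos": [0,0,0],"dr": [0,0,0]},{"delta_pos": [0,0,0],"dr": [0,0,0]},{"delta_pos": [0,0,0],"dr": [0,0,0]},{"delta_pos": [0,0,0],"dr": [0,0,0]}]'

```text
time: 23.88
tool_pos: [0.4837, -0.1648, 0.0618]
tcp_rot: [-3.141, 0.04, 0.005]
wrist_force: [0.4, 0.2, -0.2]
width: 0.705
```

```bash
python3 st.py;  python3 - <<'E'
from h import *
c=bot.read_camera("wrist")
cv2.imwrite("pics/w14.png",c["frame"][:,:,::-1])
E
```

```text
23.975 [ 0.4837 -0.1648  0.0617] [-3.1411  0.0398  0.0047] [ 0.39 -0.01 -0.14] [0.03 0.06 0.  ] 0.7061243828394771
tilt [-0.003  -0.0002] pin [ 0.4849 -0.1048  0.0801] plain [ 0.4821 -0.2147  0.08  ]
```

View pics/w14.png

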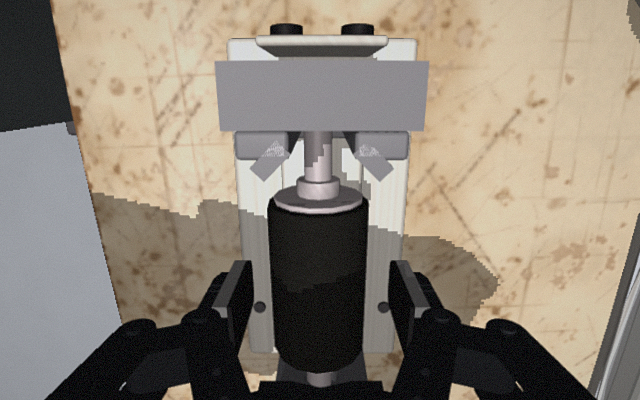

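The roller stays between the cups, with its axis at about x=317, straight, and both pads clear of it. I'll retract straight up and inspect.

carry_out --deltas '[{"delta_pos": [-0.0008,0,-0.01],"dr": [0,0,0]},{"delta_pos": [0,0,-0.03],"dr": [0,0,0]},{"delta_pos": [0,0,-0.05],"dr": [0,0,0]},{"delta_pos": [0,-0.02,-0.06],"dr": [0,0,0]},{"delta_pos": [0,-0.03,-0.04],"dr": [0,0,0]},{"delta_pos": [0,0,0],"dr": [0,0,0]},{"delta_pos": [0,0,0],"dr": [0,0,0]}]'

```text
time: 24.95
tool_pos: [0.4844, -0.115, 0.2509]
tcp_rot: [3.141, -0.039, -0.005]
wrist_force: [0.4, 0.2, -1.2]
width: 0.699
```

Run:
```python
from h import *
s=bot.read_state();c=bot.read_camera("wrist")
print(s["tool_pos"],s["tcp_rot"],s["wrist_force"],s["time"])
np.savez("w15.npz",tool_pos=s["tool_pos"],tcp_rot=s["tcp_rot"],frame=c["frame"])
crop(c["frame"],220,60,420,300,2.5,"w15.png")
c2=bot.read_camera("top");crop(c2["frame"],180,140,410,250,3.4,"t15.png")
```

```text
[ 0.48435743 -0.11502641  0.25093242] [ 3.14123277 -0.03893858 -0.00490151] [ 0.43967995  0.16580307 -1.18829404] 24.95
```

View pics/w15.png

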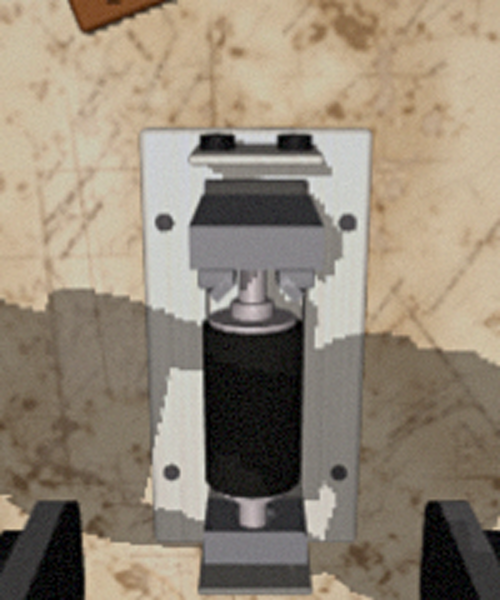

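View pics/t15.png

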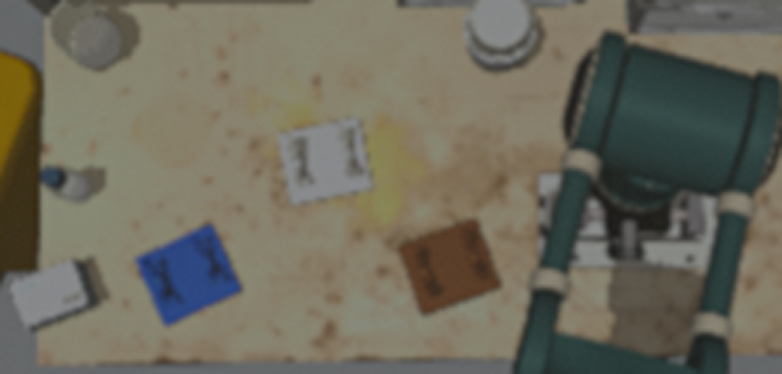

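Run:
```python
from h import *
c=bot.read_camera("wrist");d=np.load("w15.npz")
crop(d["frame"],290,235,360,300,10,"w16.png")
u=np.array([.026,.9997]);cc=np.array([.4841,-.1563])
pts={k:np.r_[cc+u*y,z] for k,y,z in [("centre",0,.0805),("disc+top",.034,.0995),("disc-top",-.034,.0995),("col-top",-.04,.0885),("mouth",-.049,.0805),("lowcuptopedge",-.049,.0927),("col+",.04,.0885)]}
for k,p in pts.items(): print(k,proj(c,p,d).round(1),((proj(c,p,d)-[220,60])*2.5).round(0))
```

```text
centre [[322.2 220.7]] [[256. 402.]]
disc+top [[322.3 192. ]] [[256. 330.]]
disc-top [[322.2 262.3]] [[255. 506.]]
col-top [[322.2 262.4]] [[255. 506.]]
mouth [[322.2 266.7]] [[255. 517.]]
lowcuptopedge [[322.2 272.9]] [[255. 532.]]
col+ [[322.3 182. ]] [[256. 305.]]
```

View pics/w16.png

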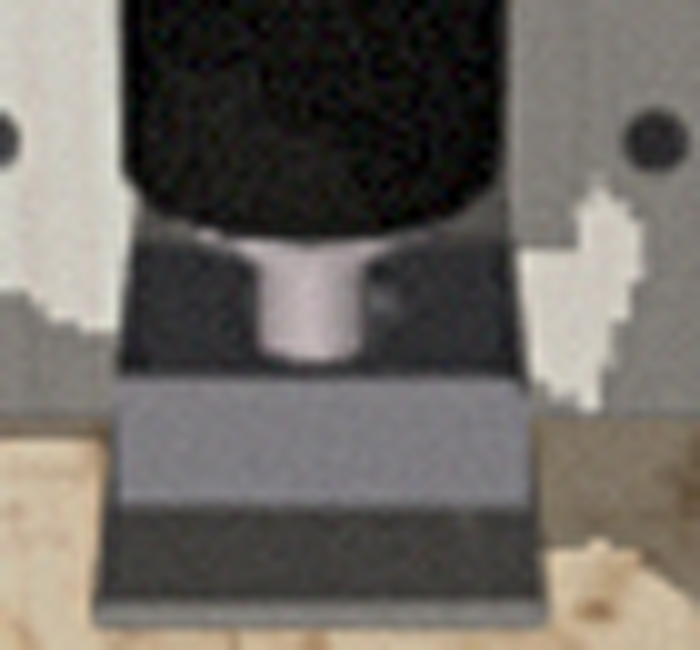

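Run:
```python
from h import *
d=np.load("w15.npz")
crop(d["frame"],285,150,360,225,9,"w17.png")
f=d["frame"].astype(int).sum(2)
print([ (v,f[v,318:326].mean().round()) for v in range(176,200)])
print([ (v,f[v,316:325].mean().round()) for v in range(252,276)])
```

```text
[(176, np.float64(489.0)), (177, np.float64(495.0)), (178, np.float64(488.0)), (179, np.float64(494.0)), (180, np.float64(473.0)), (181, np.float64(349.0)), (182, np.float64(484.0)), (183, np.float64(549.0)), (184, np.float64(536.0)), (185, np.float64(525.0)), (186, np.float64(516.0)), (187, np.float64(484.0)), (188, np.float64(331.0)), (189, np.float64(196.0)), (190, np.float64(237.0)), (191, np.float64(529.0)), (192, np.float64(504.0)), (193, np.float64(266.0)), (194, np.float64(66.0)), (195, np.float64(77.0)), (196, np.float64(74.0)), (197, np.float64(86.0)), (198, np.float64(82.0)), (199, np.float64(84.0))]
[(252, np.float64(83.0)), (253, np.float64(78.0)), (254, np.float64(79.0)), (255, np.float64(80.0)), (256, np.float64(72.0)), (257, np.float64(69.0)), (258, np.float64(109.0)), (259, np.float64(358.0)), (260, np.float64(488.0)), (261, np.float64(496.0)), (262, np.float64(487.0)), (263, np.float64(488.0)), (264, np.float64(488.0)), (265, np.float64(489.0)), (266, np.float64(490.0)), (267, np.float64(488.0)), (268, np.float64(493.0)), (269, np.float64(488.0)), (270, np.float64(396.0)), (271, np.float64(199.0)), (272, np.float64(204.0)), (273, np.float64(364.0)), (274, np.float64(386.0)), (275, np.float64(379.0))]
```

View pics/w17.png

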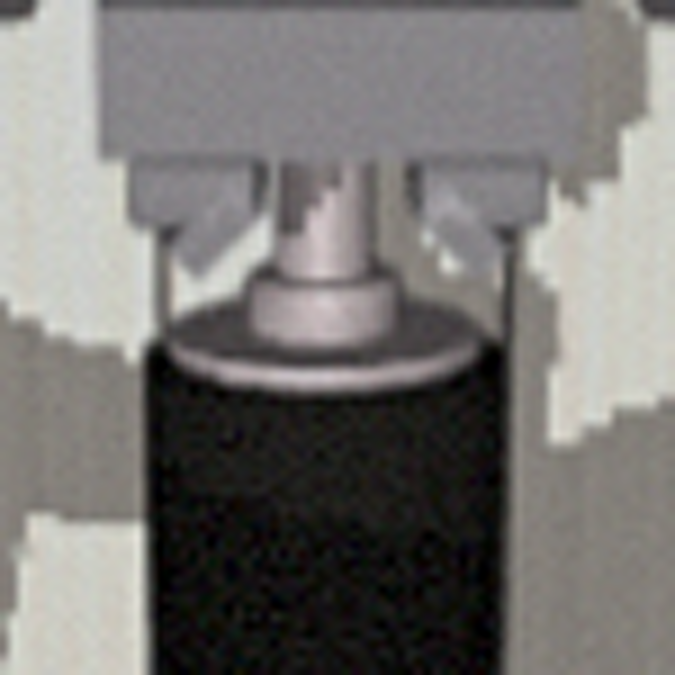

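Run:
```python
from workcell import bot
print(bot.read_state()["time"]); print(bot.finish_job())
```

```text
25.1
the job is handed in; nothing more can be done
None
```

The roller is refitted between the two cups and released. I handed the job in at about 25 s of the 53 s; no verdict was reported.

**What I did:**
- I took the roller off the white rest, set it back once, and regripped it 8 mm nearer the plain end so the gripper cleared the tall cup.
- I lowered the pin into the groove and pressed it in to an estimated 17–18 mm, using both force and travel.
- On the way down the pin rubbed the +x cheek, so I shifted it about 3 mm (commanded) in -x.
- I lowered it until the pin sprang into its pocket; I did not feel for the groove floor itself. Then I let the plain end out until it bottomed in its cup.

**Last checks:**
- **Pin in its pocket:** the axial force dropped about 1.6 N at the foot of the groove. After that it mostly followed the spring law for a pin in its pocket, which puts the final compression near 4 mm.
- **Plain end home:** the force reversed to about +1 N with the tip at y ≈ -0.214, where the contact measurements put the bottom of the cup.
- **After release:** the wrist picture shows the roller straight between both cups and the fingers clear. In the top view the carton and small bottle look unmoved; I did not single out the large bottle.

**Disagreements:**
- In the last picture the roller sits about 1 mm nearer the pin side than the arm's readings say.
- The plain end looks about 1 mm to the -x side of its hole and possibly 1–3 mm high. This is about what the 2 mm camera calibration allows.
- I had no clear side view to confirm the height.

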